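# Make up two painting kits in the studio

### The arm

A 7-joint arm with a two-finger parallel gripper is mounted at the origin on the work surface. World frame = base frame: x ahead of the robot, y to its left, z up, the work surface at z = 0. Lengths are in mm, angles in rad, forces in N, time in s.
With the tool pointing down it reaches from about 400 to 900 mm from the base axis. Payload 5.6 kg.
Tool frame: the origin (TCP) lies at the very end of the fingers, on their centre line; the grasp point (between the pads) lies 19 mm behind it; z points along the fingers, y is the line along which they close (so a half turn about z gives the same grasp; the last joint's range is limited). The gripper opens to 92 mm and grips with 3 to 60 N. Pads are 20 mm wide; open, the fingers measure 128 mm over their backs; the gripper's body (75 mm by 189 mm) begins 69 mm behind the grasp point.
Start: joints at [1.214, 0.468, -0.012, 1.603, 0.006, 1.071, -0.056], TCP at [200.597, -618.28, 214.592] pointing down, gripper open.
Joint ranges: [-2.53, 2.53], [-0.31, 2.02], [-1.57, 1.55], [0.28, 2.44], [-1.29, 4.43], [0.15, 1.84], [-2.92, 2.92]. Speed limits (rad/s): [2.57, 2.57, 3.14, 3.14, 3.14, 3.14, 3.14].

### API

Orientations are given as a unit quaternion [x, y, z, w].
In Python, from cell import env gives the robot as it stands.
- The arm moves only by the tool servo_tool, never from a script. Its argument "increments" is one flat list of numbers, 7 for each row, row after row: the shift along the tool's x, y, z in mm, then the turn, a rotation vector about the tool's x, y, z in degrees, then the closure in counts, from 0 (fully open) to 255 (shut). In form: [x, y, z, rx, ry, rz, fingers, x, y, z, rx, ry, rz, fingers, ...]. A call has 1 to 8 rows; each row is the pose to reach, as a shift and turn from the pose commanded when the call began, along the tool's axes at that moment; what a row does not reach only later rows make up. A row lasts 1/8 s, in which the tool goes at most 62.5 mm and 10.7 degrees, less where a joint would pass 70% of its speed; a pose out of reach is approached as far as the arm can. A call with a gripper value outside its range is refused whole. The fingers move at their own pace and stop on an object; "force" is the grip in N (left out, the last holds). Time passes only in rows, so rows that repeat a pose let the fingers close. It gives the time, the measured TCP pose, the force, the opening and the grip force at its end, in the units of the state.
- env.get_obs(): the state, without advancing time (a new reading comes with each control period).
- env.read_camera(name): name is "side" or "top" or "wrist"; returns a dict with "frame" (420x560x3 uint8, blue, green, red), "camera_matrix" (3x3 intrinsics, pixels), "world_to_cam" (4x4, takes a point from world to camera coordinates); the wrist camera has in their place "mount" (4x4, takes a point from camera to tool coordinates, whose origin is the TCP and whose axes are the flange's). Camera axes: x right, y up, looking along -z (the intrinsics and any distortion apply to the point x, -y, -z); pixel columns grow to the right and rows downward; lengths in mm; the calibration is good to about 2 mm. A picture is of the moment at which its call begins: read the wrist's pose just before it. There is no depth.
- env.hand_in(): hands the job in; it is judged then, once.
Trained networks look in a picture, given as the dict that the camera call returned (one of the last four; its "shot" number tells which), for a name from the list of things; names that differ only in an ending like _2 or _b are one class to them, and where a whole thing is asked for, a point or a joint stands for the part that bears it (a point fixed in the world has none). Each returns a list of dicts, best first, with "conf" (0 to 1); they miss things now and then, are a little off and sometimes report something else, mostly with a low value. They report only what shows in the picture. A call takes as long as a camera call. They do not tell look-alikes from the thing itself.
- env.trace(picture, name): "pixels" (420x560 bool, what is visible of it) and "rect" ([centre column, centre row, width, height] in pixels, round what is visible of it).
The state is a dict: "time": time; "qpos": joint angles; "joint_vel": joint speeds; "joint_torque": joint torques, N m; "tcp_pos": TCP position; "tool_rot": TCP orientation; "contact_force": force on the tool from outside, world axes, zero at the start; "torque": the same for the moment, N m; "grip_width": opening from 0.0 (shut) to 1.0 (fully open); "gripper_force": force on a finger pad.
Only numpy, scipy, OpenCV 4.12 (cv2) and the standard library are available. Lean on these libraries where they do the work, as an engineer would, in place of code of your own. Each camera call takes 0.05 s, during which the arm holds its last target. There are 200 camera calls.

### The job

Make up two painting kits: the red tray gets the red bottle out of the packed crate and the jar with the yellow lid; the blue tray gets the jar with the green lid and the wooden pastel box. Put one thing in each compartment, either way about, set down upright (coloured bars of the box on top) on the tray's floor rather than dropped. Leave the other three bottles standing in the crate and the blue-lidded jar where it is.

Things in the scene. Friction and masses are not known exactly. Their poses are not given: they have to be found in the camera images.
- tray_red: shallow red plastic kit tray, fixed, 98 x 196 mm outside, 16 mm high, walls 4 mm, floor 4 mm; a wall 16 mm high across its middle makes two compartments, 90 mm (x) by 92 mm (y), centred at y = +48 and -48 mm. Origin: centre of the underside, on the table top; x across the tray, y along its length (within 15 degrees of world y), z up
- tray_blue: shallow blue plastic kit tray, fixed, 98 x 196 mm outside, 16 mm high, walls 4 mm, floor 4 mm; a wall 16 mm high across its middle makes two compartments, 90 mm (x) by 92 mm (y), centred at y = +48 and -48 mm. Origin: centre of the underside, on the table top; x across the tray, y along its length (within 15 degrees of world y), z up
- bottle_red_mid (a point): red paint bottle with red cap and paper band: 60 mm diameter up to 85 mm height, shoulder narrowing to 26 mm at 105 mm, then the cap, 30 mm diameter, up to 140 mm; 250 g. Point: on its axis, 70 mm above its underside (cap centre 52 mm higher); z up. Packed in a wooden crate (see the white bottle); lift it straight out by the cap.
- bottle_white_mid (a point): white paint bottle with white cap and paper band: 60 mm diameter up to 85 mm height, shoulder narrowing to 26 mm at 105 mm, then the cap, 30 mm diameter, up to 140 mm; 250 g. Point: on its axis, 70 mm above its underside (cap centre 52 mm higher); z up. The crate is fixed, 134 mm square, 60 mm high, walls and floor 6 mm, turned up to 12 degrees; the bottles stand on its floor. Stays in it.
- bottle_blue_mid (a point): blue paint bottle with blue cap and paper band: 60 mm diameter up to 85 mm height, shoulder narrowing to 26 mm at 105 mm, then the cap, 30 mm diameter, up to 140 mm; 250 g. Point: on its axis, 70 mm above its underside (cap centre 52 mm higher); z up. Four bottles fill the crate two by two, touching, 61 mm apart (86 mm diagonally), in any order. Stays in it.
- bottle_black_mid (a point): black paint bottle with black cap and paper band: 60 mm diameter up to 85 mm height, shoulder narrowing to 26 mm at 105 mm, then the cap, 30 mm diameter, up to 140 mm; 250 g. Point: on its axis, 70 mm above its underside (cap centre 52 mm higher); z up. In the same crate of four; stays in it.
- jar_yellow_mid (a point): round yellow paint jar with yellow lid and a paper band, 56 mm diameter all the way up, 75 mm tall, about 200 g, standing on the table. The point is on its axis half-way up, 37.5 mm above its underside; z up.
- jar_green_mid (a point): round green paint jar with green lid and a paper band, 56 mm diameter all the way up, 75 mm tall, about 200 g, standing on the table. The point is on its axis half-way up, 37.5 mm above its underside; z up.
- jar_blue_mid (a point): round blue paint jar with blue lid and a paper band, 56 mm diameter all the way up, 75 mm tall, about 200 g, standing on the table. The point is on its axis half-way up, 37.5 mm above its underside; z up. It is not wanted and stays where it is.
- pastel_box_mid (a point): closed wooden pastel box, 66 mm (its x) by 42 mm (its y) by 50 mm high, with four coloured bars (red, yellow, green, blue) on top, about 120 g, standing on the table, turned up to 45 degrees either way. The point is its centre, 25 mm above its underside; z up. It fits a tray compartment turned any way
Not all that is in view belongs to the job. There is more than one size of the part that bears bottle_red_mid; the job needs the largest.

How it is judged:
By the outcome, as a careful person would: the job done as asked, in the order asked, and still so for the second after the job is handed in, with the robot touching nothing.
It also fails if it takes over 117 s, if anything falls off the work surface, if the arm or the gripper's body presses on something with over 40 N, if the wrist force passes 120 N, or if a joint passes its speed limit or range.

## Working session

There is one attempt and no reset: what is moved stays moved. The work goes in short steps, Python scripts to look and compute and a tool call to move; the robot and the scene stay as the last step left them, time stands still between calls to the robot, and variables do not carry over. Pictures are saved under pics/ and viewed, at most 14 in all, crops included, and the job is handed in when it is done.

Besides the shell and the picture viewer there is one more tool, called after "Call:" as name(argument=value, ...) on one line, values as JSON. servo_tool: Moves the arm, as the interface text tells. Its arguments: {"type":"object","properties":{"increments":{"type":"array","items":{"type":"number"}},"force":{"type":"number"}},"required":["increments"]}

```bash
ls; mkdir -p pics; python3 - <<'E'
from cell import env
import cv2
o=env.get_obs(); print({k:o[k] for k in('time','tcp_pos','tool_rot','contact_force','grip_width')})
for n in('top','side'):
    p=env.read_camera(n); cv2.imwrite(f'pics/{n}0.png',p['frame']); print(p.keys(),p['camera_matrix'],p['world_to_cam'])
E
```

```text
pics
{'time': 0.0, 'tcp_pos': array([ 200.37837156, -617.73476389,  213.65731138]), 'tool_rot': array([ 9.87719388e-01,  1.56235875e-01, -2.09119568e-04, -8.47099447e-04]), 'contact_force': array([ 0.05355054,  0.51072081, -0.79204332]), 'grip_width': 1.0004685327089804}
dict_keys(['frame', 'camera_matrix', 'world_to_cam', 'shot']) [[526.26148839   0.         278.48552055]
 [  0.         526.26148839 211.59972684]
 [  0.           0.           1.        ]] [[ 8.01386132e-03 -9.99967815e-01  3.83077587e-04 -1.83418630e+01]
 [ 9.89091736e-01  7.98304566e-03  1.47084361e-01 -5.87906653e+02]
 [-1.47082685e-01 -7.99814797e-04  9.89123877e-01 -1.42028433e+03]
 [ 0.00000000e+00  0.00000000e+00  0.00000000e+00  1.00000000e+00]]
dict_keys(['frame', 'camera_matrix', 'world_to_cam', 'shot']) [[463.41032365   0.         283.88378069]
 [  0.         463.41032365 201.61710396]
 [  0.           0.           1.        ]] [[ 9.86459208e-01 -1.64006794e-01 -4.29777208e-05 -5.73359039e+02]
 [ 1.15472411e-01  6.94351085e-01  7.10311687e-01 -1.42619104e+02]
 [-1.16466101e-01 -7.00698468e-01  7.03887281e-01 -1.18608068e+03]
 [ 0.00000000e+00  0.00000000e+00  0.00000000e+00  1.00000000e+00]]
```

View pics/top0.png

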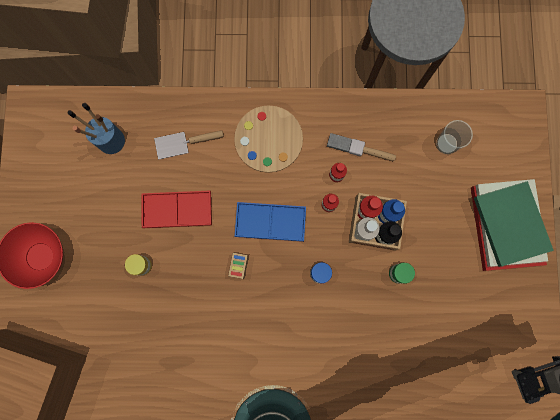

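View pics/side0.png

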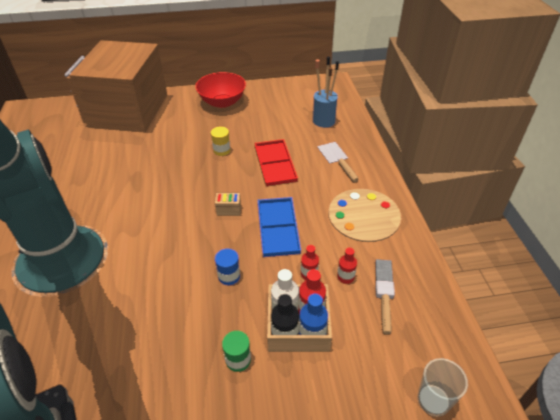

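```bash
cat > h.py <<'E'
import numpy as np, cv2
from scipy.optimize import minimize
from scipy.spatial.transform import Rotation as R
from cell import env
def view(n):
    if n=='wrist':
        o=env.get_obs(); p=env.read_camera(n)
        T=np.eye(4); T[:3,:3]=R.from_quat(o['tool_rot']).as_matrix(); T[:3,3]=o['tcp_pos']
        p['W']=np.linalg.inv(T@p['mount'])
    else: p=env.read_camera(n); p['W']=p['world_to_cam']
    return p
def proj(p,P):
    c=np.asarray(P,float)@p['W'][:3,:3].T+p['W'][:3,3]; c=c*[1,-1,-1]
    u=c@p['camera_matrix'].T; return u[:,:2]/u[:,2:]
def back(p,uv,z):
    uv=np.atleast_2d(uv); d=np.c_[uv,np.ones(len(uv))]@np.linalg.inv(p['camera_matrix']).T*[1,-1,-1]
    Rm=p['W'][:3,:3]; d=d@Rm; c=-Rm.T@p['W'][:3,3]
    return c+d*((z-c[2])/d[:,2])[:,None]
a=np.linspace(0,2*np.pi,48)
def cyl(r,z0,z1): return np.array([[r*np.cos(t),r*np.sin(t),z] for t in a for z in(z0,z1)])
def box(x,y,z0,z1): return np.array([[i*x/2,j*y/2,z] for i in(-1,1) for j in(-1,1) for z in(z0,z1)])
def place(M,q):
    c,s=np.cos(q[2]),np.sin(q[2]); return M@np.array([[c,-s,0],[s,c,0],[0,0,1]]).T+[q[0],q[1],0]
def sil(p,P):
    m=np.zeros((1680,2240),np.uint8); h=cv2.convexHull(((proj(p,P)+.5)*4).astype(np.float32))
    cv2.fillConvexPoly(m,np.round(h).astype(np.int32),1); return cv2.resize(m.astype(np.float32),(560,420),interpolation=cv2.INTER_AREA)
def fit(pm,M,q0,yaw):
    def f(v):
        q=np.r_[v[:2]*1,(v[2]/50 if yaw else 0)]
        return sum(np.abs(sil(p,place(M,q))-m).sum()/m.sum() for p,m in pm)
    s=np.array(q0,float); s[2]*=50; n=3 if yaw else 2
    r=minimize(f,s[:n],method='Nelder-Mead',options=dict(initial_simplex=np.r_[[s[:n]],s[:n]+12*np.eye(n)],xatol=.1,fatol=1e-4))
    return np.round(np.r_[r.x[:2],np.degrees(r.x[2]/50) if yaw else 0],1),round(r.fun/len(pm),3)
E
cat > m.py <<'E'
from h import *
T,S=view('top'),view('side')
models=dict(tray_red=(box(98,196,0,16),0),tray_blue=(box(98,196,0,16),0),jar_yellow_mid=(cyl(28,0,75),None),jar_green_mid=(cyl(28,0,75),None),jar_blue_mid=(cyl(28,0,75),None),pastel_box_mid=(box(66,42,0,50),0))
for n,(M,y) in models.items():
    pm=[]
    for k,p in(('top',T),('side',S)):
        for t in env.trace(p,n)[:3]:
            print(n,k,round(t['conf'],2),np.round(t['rect']))
        t=env.trace(p,n)
        if t: pm.append((p,t[0]['pixels'].astype(np.float32)))
    rr=cv2.moments(pm[0][1],True); c=[rr['m10']/rr['m00'],rr['m01']/rr['m00']]
    q0=back(pm[0][0],c,M[:,2].max()*.7)[0]
    for sub in(pm,pm[:1],pm[1:]):
        if sub: print('  ',min((fit(sub,M,[q0[0],q0[1],y0],y is not None) for y0 in([0] if y is None else ([-.1,.1] if 'tray' in n else[-.6,0,.6]))),key=lambda r:r[1]))
for n in('red','white','blue','black'):
    for k,p in(('top',T),('side',S)):
        for t in env.trace(p,f'bottle_{n}_mid')[:4]: print(n,k,round(t['conf'],2),np.round(t['rect']))
E
python3 m.py; python3 -c "
import cv2;i=cv2.imread('pics/top0.png')[155:255,310:420];cv2.imwrite('pics/crop0.png',cv2.resize(i,None,fx=5,fy=5,interpolation=2))"
```

```text
Traceback (most recent call last):
  File "m.py", line 11, in <module>
    rr=cv2.moments(pm[0][1],True); c=[rr['m10']/rr['m00'],rr['m01']/rr['m00']]
                   ~~^^^
IndexError: list index out of range
```

View pics/crop0.png

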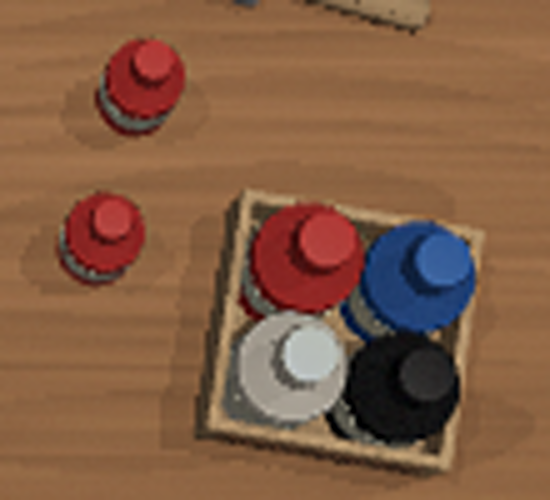

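The candidates are the crate's red bottle at top px (371,206) and the two smaller loose ones at (338,172) and (331,202). The crop confirms the crate's one is the largest, so I'm taking that. The side view agrees: the crate's red bottle is the top-right of the four.

```bash
sed -i "s/^    rr=/    if not pm: print('none',n); continue\n    rr=/" m.py; python3 m.py
```

```text
tray_red top 0.72 [176. 208.  72.  35.]
tray_red top 0.27 [141. 264.  27.  26.]
tray_red side 0.65 [275. 162.  44.  45.]
   (array([598.8, 278.9,   3.1]), np.float64(0.045))
   (array([598.2, 278.1,   3.6]), np.float64(0.041))
   (array([597.9, 280.5,   2.5]), np.float64(0.041))
tray_blue top 0.92 [270. 222.  74.  37.]
tray_blue side 0.84 [279. 229.  46.  58.]
   (array([565.6,  11.9,  -3.2]), np.float64(0.04))
   (array([565.8,  10.1,  -3.3]), np.float64(0.032))
   (array([564.9,  13. ,  -3.6]), np.float64(0.036))
jar_yellow_mid top 0.63 [140. 266.  26.  23.]
jar_yellow_mid side 0.81 [221. 143.  18.  28.]
   (array([438.3, 372.3,   0. ]), np.float64(0.077))
   (array([438.9, 371.9,   0. ]), np.float64(0.085))
   (array([437.7, 373.9,   0. ]), np.float64(0.06))
jar_green_mid top 0.6 [402. 272.  22.  24.]
jar_green_mid side 0.84 [236. 349.  29.  38.]
   (array([ 422.2, -350.4,    0. ]), np.float64(0.13))
   (array([ 423. , -351.1,    0. ]), np.float64(0.139))
   (array([ 421.5, -347.8,    0. ]), np.float64(0.11))
jar_blue_mid top 0.84 [323. 275.  19.  18.]
jar_blue_mid side 0.82 [226.
[... 242 characters left out ...]
mid side 0.71 [227. 205.  25.  24.]
   (array([438. ,  97.7,  -9.4]), np.float64(0.076))
   (array([438.3,  97.6,  -9.7]), np.float64(0.06))
   (array([438.7,  96.7,  -7.5]), np.float64(0.081))
red top 0.73 [329. 204.  20.  18.]
red top 0.61 [370. 207.  28.  21.]
red top 0.49 [335. 171.  20.  16.]
red top 0.2 [389. 232.  24.  21.]
red side 0.79 [348. 265.  18.  40.]
red side 0.75 [309. 264.  17.  33.]
red side 0.69 [312. 290.  29.  43.]
white top 0.69 [368. 230.  24.  21.]
white top 0.66 [393. 211.  25.  24.]
white side 0.84 [286. 288.  28.  40.]
blue top 0.69 [394. 208.  25.  22.]
blue side 0.64 [313. 314.  26.  42.]
black top 0.63 [389. 232.  29.  20.]
black side 0.97 [284. 317.  29.  41.]
```

```bash
cat >> h.py <<'E'
def plan(x,y,z,yaw):
    "shift in tool axes & rz to reach, with tool y along world angle yaw (deg, mod 180), tool down"
    o=env.get_obs(); Rt=R.from_quat(o['tool_rot']); d=np.array([x,y,z])-o['tcp_pos']
    t=Rt.as_matrix()[:,1]; cur=np.degrees(np.arctan2(t[1],t[0]))
    k=(yaw-cur+90)%180-90
    g=np.array([np.cos(np.radians(cur+k)),np.sin(np.radians(cur+k)),0]); zz=np.array([0,0,-1.])
    G=np.c_[np.cross(g,zz),g,zz]
    rv=(Rt.inv()*R.from_matrix(G)).as_rotvec(degrees=True)
    print('tcp',np.round(o['tcp_pos'],1),'cur yaw',round(cur,1),'shift',np.round(Rt.inv().apply(d),1),'rot',np.round(rv,2),'q7',round(o['qpos'][6],2),'t',o['time'])
E
python3 - <<'E'
from h import *
T=view('top'); W=view('wrist'); print(np.round(W['mount'],3),np.round(W['camera_matrix']))
uv=np.array([[328,238],[438,258],[308,352],[428,373]])/5-.4+[310,155]
P=back(T,uv,146); print(np.round(P,1), [round(np.linalg.norm(P[i]-P[j]),1) for i,j in((0,1),(0,2),(0,3),(1,2))])
v=P[1]-P[2]; yaw=np.degrees(np.arctan2(v[1],v[0])); print(yaw)
plan(P[0,0]-60,P[0,1],300,yaw); plan(P[0,0],P[0,1],250,yaw)
E
```

```text
[[  -0.       0.96     0.281   79.15 ]
 [   1.       0.       0.      -1.056]
 [   0.       0.281   -0.96  -170.   ]
 [   0.       0.       0.       1.   ]] [[306.   0. 282.]
 [  0. 306. 211.]
 [  0.   0.   1.]]
[[ 599.4 -264.1  146. ]
 [ 589.4 -320.9  146. ]
 [ 539.8 -252.7  146. ]
 [ 529.5 -314.2  146. ]] [np.float64(57.6), np.float64(60.7), np.float64(86.1), np.float64(84.3)]
-53.984426227562466
tcp [ 200.6 -618.3  214.6] cur yaw -72.0 shift [ 431.6 -232.3  -85.4] rot [  0.     0.   -18.04] q7 -0.06 t 2.2
tcp [ 200.6 -618.3  214.6] cur yaw -72.0 shift [ 488.7 -213.8  -35.4] rot [  0.     0.   -18.04] q7 -0.06 t 2.2
```

Call:
servo_tool(increments=[50,-22,-10,0,0,-2,0,105,-46,-20,0,0,-5,0,160,-70,-30,0,0,-8,0,215,-94,-35,0,0,-10,0,270,-118,-35,0,0,-12,0,325,-142,-35,0,0,-14,0,380,-166,-35,0,0,-16,0,430,-188,-35,0,0,-18,0])

```text
time: 3.2
tcp_pos: [553.1, -305.1, 249.8]
tool_rot: [0.951, 0.31, 0.0, 0.0]
contact_force: [-0.2, -0.8, 0.7]
grip_width: 0.998
gripper_force: 0.0
```

```bash
python3 -c "
from h import *
plan(599.4,-264.1,250,-54)"
```

```text
tcp [ 553.1 -305.1  249.8] cur yaw -53.9 shift [61.5 -5.9 -0.2] rot [ 0.03 -0.02  0.07] q7 -0.57 t 3.2
```

Call:
servo_tool(increments=[40,-4,0,0,0,0,0,61,-6,0,0,0,0,0,61,-6,0,0,0,0,0])

```text
time: 3.58
tcp_pos: [597.9, -265.2, 249.3]
tool_rot: [0.951, 0.31, -0.0, -0.0]
contact_force: [-1.0, -0.5, -0.8]
grip_width: 0.998
gripper_force: 0.0
```

```bash
python3 - <<'E'
from h import *
W=view('wrist'); f=W['frame'].copy()
print(env.get_obs()['tcp_pos'],proj(W,[[599.4,-264.1,146],[599.4,-264.1,111]]))
cv2.imwrite('pics/w1.png',f)
E
```

```text
[ 596.72405691 -267.02675418  249.27505892] [[283.19446833 208.87615593]
 [283.0754647  199.67843692]]
```

View pics/w1.png

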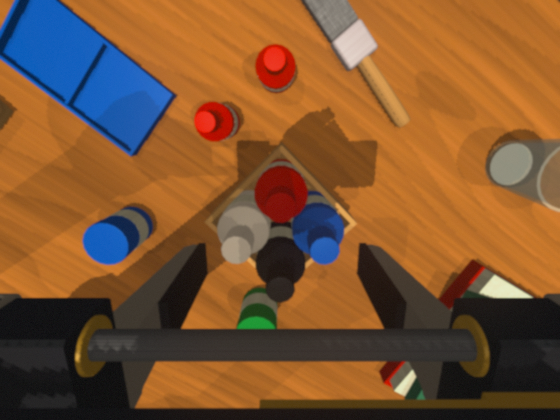

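```bash
python3 - <<'E'
from h import *
W=view('wrist'); print([np.round(env.get_obs()[k],1) for k in('time','tcp_pos')])
c=W['frame'][150:270,220:350]; cv2.imwrite('pics/w1c.png',cv2.resize(c,None,fx=5,fy=5,interpolation=cv2.INTER_CUBIC))
P=np.array([599.4,-264.1]); print(proj(W,[[*P,146]]))
E
```

```text
[np.float64(3.7), array([ 596.1, -268. ,  249.4])]
[[282.31842358 206.696758  ]]
```

View pics/w1c.png

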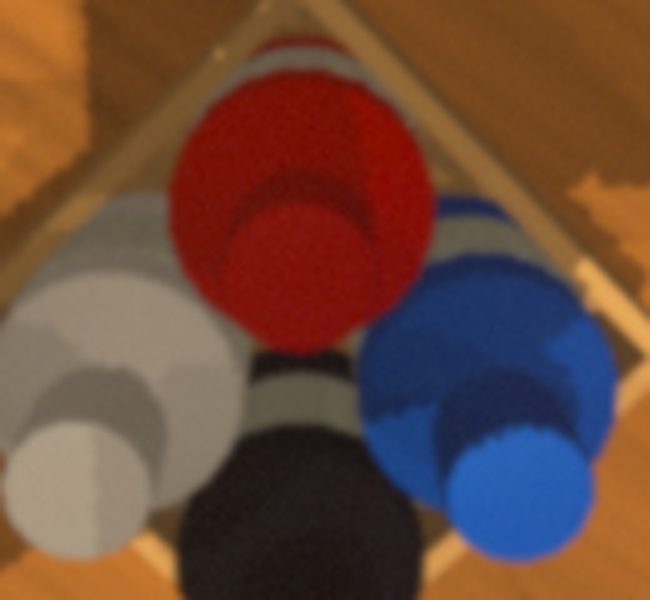

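```bash
python3 - <<'E'
from h import *
W=view('wrist'); o=env.get_obs(); print([np.round(o[k],4) for k in('time','tcp_pos','qpos','joint_vel')])
uv=[[280,205],[235.4,248],[324,248.6]]
P=back(W,uv,146); print(np.round(P,1),np.linalg.norm(P[1]-P[2]),np.linalg.norm(P[0]-P[2]))
T=view('top'); print(np.round(proj(T,P),1))
o=env.get_obs(); print([np.round(o[k],4) for k in('time','tcp_pos','qpos','joint_vel')])
v=P[2]-P[1]; yaw=np.degrees(np.arctan2(v[1],v[0])); print(yaw)
plan(*P[0,:2],112,yaw)
E
```

```text
[np.float64(3.725), array([ 595.9865, -268.3664,  249.5257]), array([ 0.544 ,  0.4606, -0.2409,  1.5439,  0.1179,  1.1518, -0.6668]), array([ 0.0054, -0.0043,  0.0002, -0.0015, -0.0036,  0.0004, -0.0015])]
[[ 598.9 -262.5  146. ]
 [ 538.7 -252.7  146. ]
 [ 588.3 -322.5  146. ]] 85.65837856235217 60.933235360757095
[[374.6 202.4]
 [371.2 225.4]
 [397.8 206.6]]
[np.float64(3.775), array([ 596.026 , -268.3261,  249.6064]), array([ 0.5442,  0.4606, -0.2411,  1.5438,  0.1178,  1.1517, -0.6669]), array([ 0.0021, -0.0011, -0.0056, -0.0023, -0.0029,  0.0007, -0.0018])]
-54.585089753801874
tcp [ 596.  -268.3  249.6] cur yaw -54.2 shift [  5.9  -3.2 137.6] rot [0.02 0.07 0.37] q7 -0.67 t 3.775
```

Call:
servo_tool(increments=[6,-3,10,0,0,0,0,6,-3,40,0,0,0,0,6,-3,75,0,0,0,0,6,-3,100,0,0,0,0,6,-3,120,0,0,0,0,6,-3,135,0,0,0,0,6,-3,138,0,0,0,0,6,-3,138,0,0,0,0])

```text
time: 4.78
tcp_pos: [600.9, -260.2, 112.0]
tool_rot: [0.951, 0.309, 0.0, 0.0]
contact_force: [-0.4, -1.1, 0.3]
grip_width: 1.003
gripper_force: 0.0
```

Call:
servo_tool(increments=[0,0,0,0,0,0,120,0,0,0,0,0,0,180,0,0,0,0,0,0,220,0,0,0,0,0,0,255,0,0,0,0,0,0,255,0,0,0,0,0,0,255,0,0,0,0,0,0,255], force=25)

```text
time: 5.65
tcp_pos: [600.6, -260.2, 111.5]
tool_rot: [0.951, 0.309, 0.0, 0.0]
contact_force: [0.9, -0.4, -0.1]
grip_width: 0.322
gripper_force: 25.0
```

Call:
servo_tool(increments=[0,0,-5,0,0,0,255,0,0,-15,0,0,0,255,0,0,-35,0,0,0,255,0,0,-60,0,0,0,255,0,0,-90,0,0,0,255,0,0,-125,0,0,0,255,0,0,-150,0,0,0,255,0,0,-160,0,0,0,255], force=35)

```text
time: 6.65
tcp_pos: [601.1, -260.0, 274.7]
tool_rot: [0.951, 0.309, 0.001, 0.001]
contact_force: [-0.4, -0.1, -2.3]
grip_width: 0.318
gripper_force: 35.0
```

```bash
python3 - <<'E'
from h import *
for i in range(3): S=view('side')
cv2.imwrite('pics/s1.png',S['frame'][60:400,180:400].repeat(2,0).repeat(2,1)[:600])
plan(601.4,231,270,3.1);plan(596.2,326.8,270,3.1)
E
```

```text
tcp [ 600.3 -259.9  271.8] cur yaw -54.0 shift [ 289.3 -396.6    1.7] rot [ -0.     0.   -57.12] q7 -0.67 t 6.8
tcp [ 600.3 -259.9  271.8] cur yaw -54.0 shift [ 341.4 -477.2    1.7] rot [ -0.     0.   -57.12] q7 -0.67 t 6.8
```

View pics/s1.png

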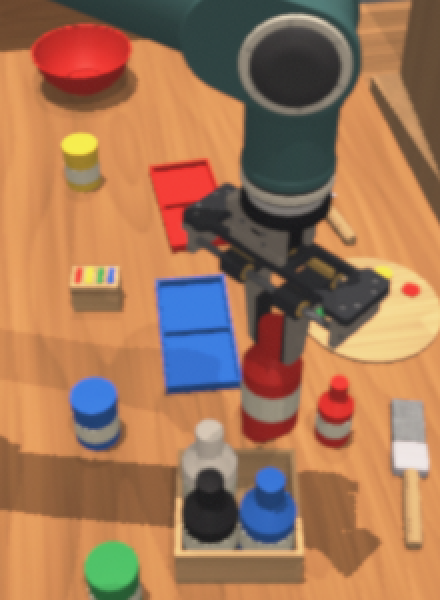

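Call:
servo_tool(increments=[12,-16,0,0,0,-3,255,36,-48,0,0,0,-8,255,65,-88,0,0,0,-14,255,95,-130,0,0,0,-20,255,126,-173,0,0,0,-26,255,157,-215,0,0,0,-32,255,188,-258,0,0,0,-38,255,218,-299,0,0,0,-44,255])

```text
time: 7.8
tcp_pos: [599.1, 115.5, 271.4]
tool_rot: [0.763, 0.647, -0.0, -0.001]
contact_force: [1.5, -0.8, -2.7]
grip_width: 0.319
gripper_force: 35.0
```

```bash
python3 -c "
from h import *
for i in range(4): view('top')
plan(601.4,231,270,3.1)"
```

```text
tcp [599.4 114.2 271.3] cur yaw -9.6 shift [115.5 -17.5   1.4] rot [ -0.07  -0.03 -12.66] q7 -0.59 t 8.0
```

Call:
servo_tool(increments=[20,-3,0,0,0,-3,255,55,-8,0,0,0,-7,255,88,-13,10,0,0,-11,255,110,-16,40,0,0,-13,255,115,-17,75,0,0,-13,255,115,-17,110,0,0,-13,255,115,-17,135,0,0,-13,255,115,-17,145,0,0,-13,255])

```text
time: 9.0
tcp_pos: [603.5, 226.2, 124.8]
tool_rot: [0.688, 0.726, -0.001, -0.001]
contact_force: [0.5, 0.5, -3.1]
grip_width: 0.321
gripper_force: 35.0
```

```bash
python3 -c "
from h import *
for i in range(2): T=view('top')
S=view('side')
plan(601.4,231,110,3.1); print(env.get_obs()['contact_force'])
import numpy as np
f=np.hstack([cv2.resize(T['frame'][150:270,110:250],None,fx=2.8,fy=2.8),cv2.resize(S['frame'][60:180,210:350],None,fx=2.8,fy=2.8)])
cv2.imwrite('pics/p1.png',f)"
```

```text
tcp [604.7 226.5 126.9] cur yaw 3.0 shift [ 4.6 -3.1 16.9] rot [ 0.01 -0.03 -0.1 ] q7 -0.64 t 9.15
[-0.18148422 -0.10195517 -2.54703291]
```

View pics/p1.png

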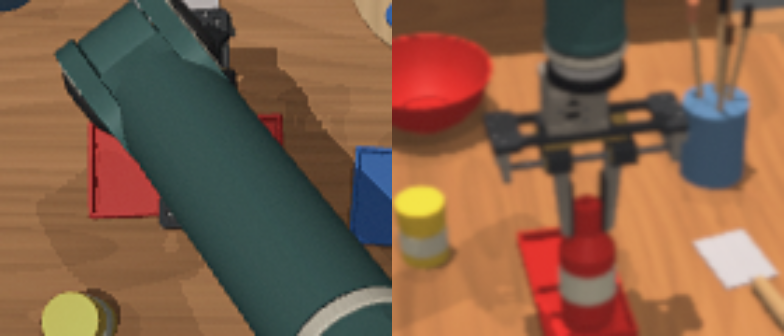

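Call:
servo_tool(increments=[4,-3,5,0,0,0,255,4,-3,9,0,0,0,255,4,-3,12,0,0,0,255,4,-3,14,0,0,0,255,4,-3,15,0,0,0,255,4,-3,15,0,0,0,255])

```text
time: 9.9
tcp_pos: [601.4, 229.9, 111.5]
tool_rot: [0.689, 0.725, -0.0, -0.0]
contact_force: [1.3, -0.8, -3.2]
grip_width: 0.321
gripper_force: 35.0
```

Call:
servo_tool(increments=[0,0,1,0,0,0,255,0,0,2,0,0,0,255,0,0,2,0,0,0,255,0,0,2,0,0,0,255])

```text
time: 10.4
tcp_pos: [601.4, 229.9, 109.6]
tool_rot: [0.689, 0.725, -0.0, 0.0]
contact_force: [0.2, 0.4, -2.5]
grip_width: 0.322
gripper_force: 35.0
```

Call:
servo_tool(increments=[0,0,0.7,0,0,0,255,0,0,0.7,0,0,0,255,0,0,0.7,0,0,0,255])

```text
time: 10.78
tcp_pos: [601.6, 230.1, 109.5]
tool_rot: [0.689, 0.725, 0.0, 0.0]
contact_force: [-1.8, -1.5, 3.1]
grip_width: 0.318
gripper_force: 35.0
```

Call:
servo_tool(increments=[0,0,0,0,0,0,225,0,0,0,0,0,0,180,0,0,0,0,0,0,120,0,0,0,0,0,0,60,0,0,0,0,0,0,60,0,0,-30,0,0,0,60,0,0,-70,0,0,0,30,0,0,-110,0,0,0,0])

```text
time: 11.78
tcp_pos: [601.2, 229.9, 219.7]
tool_rot: [0.688, 0.725, -0.0, -0.0]
contact_force: [0.2, -0.5, -0.1]
grip_width: 0.95
gripper_force: 0.0
```

```bash
python3 -c "
from h import *
for i in range(4): view('top')
plan(438.3,372.3,200,35)"
```

```text
tcp [601.6 229.9 219.2] cur yaw 3.0 shift [ 150.6 -155.7   19.1] rot [ 7.000e-02  2.000e-02 -3.203e+01] q7 -0.6 t 11.975
```

Call:
servo_tool(increments=[25,-26,0,0,0,0,0,62,-64,0,0,0,0,0,100,-103,0,0,0,0,0,133,-137,10,0,0,0,0,151,-156,30,0,0,0,0,151,-156,50,0,0,0,0,151,-156,60,0,0,0,0,151,-156,60,0,0,0,0])

```text
time: 12.98
tcp_pos: [438.7, 371.0, 157.4]
tool_rot: [0.689, 0.724, -0.001, 0.0]
contact_force: [0.3, -0.9, -0.1]
grip_width: 1.002
gripper_force: 0.0
```

```bash
python3 -c "
from h import *
for i in range(2): S=view('side')
W=view('wrist'); t=env.trace(W,'jar_yellow_mid')
print([(x['conf'],x['rect']) for x in t][:3])
P=place(cyl(28,0,75),[438.3,372.3,0]); u=proj(W,P); print(u.min(0),u.max(0))
print(fit([(W,t[0]['pixels'].astype(np.float32))],cyl(28,0,75),[438.3,372.3,0],False))
plan(438.3,372.3,36,3)
T=view('top');f=T['frame'][150:290,110:310];cv2.imwrite('pics/p2.png',np.hstack([cv2.resize(f,(400,280)),cv2.resize(W['frame'],(373,280))]))"
```

```text
[(0.73, [278.9, 210.2, 63.8, 70.8])]
[249.67872351 172.12785088] [313.89519414 247.44918087]
(array([436.7, 374.2,   0. ]), np.float64(0.056))
tcp [438.7 372.5 159.4] cur yaw 2.9 shift [ -0.2  -0.5 123.4] rot [ 0.06 -0.03 -0.1 ] q7 -1.0 t 13.175
```

View pics/p2.png

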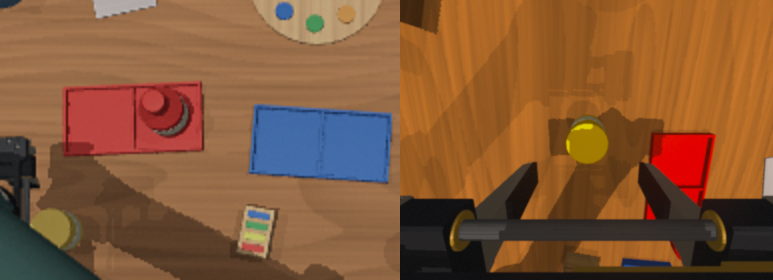

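Bottle stands upright in the right compartment of the red tray; the yellow jar is centred between the fingers. Descend and grip.

Call:
servo_tool(increments=[1,-2,30,0,0,0,0,1,-2,65,0,0,0,0,1,-2,95,0,0,0,0,1,-2,115,0,0,0,0,1,-2,123,0,0,0,0,1,-2,123,0,0,0,0])

```text
time: 13.98
tcp_pos: [435.9, 373.8, 36.0]
tool_rot: [0.689, 0.725, 0.0, -0.0]
contact_force: [0.4, 0.4, 0.5]
grip_width: 0.998
gripper_force: 0.0
```

Call:
servo_tool(increments=[0,0,0,0,0,0,80,0,0,0,0,0,0,120,0,0,0,0,0,0,170,0,0,0,0,0,0,170,0,0,0,0,0,0,170], force=25)

```text
time: 14.6
tcp_pos: [436.1, 373.7, 36.2]
tool_rot: [0.689, 0.725, 0.0, 0.0]
contact_force: [1.3, -0.5, 2.7]
grip_width: 0.608
gripper_force: 25.0
```

Call:
servo_tool(increments=[0,0,-8,0,0,0,170,0,0,-25,0,0,0,170,0,0,-50,0,0,0,170,-8,22,-65,0,0,0,170,-22,62,-70,0,0,0,170,-37,105,-70,0,0,0,170,-50,142,-70,0,0,0,170,-55,157,-68,0,0,0,170])

```text
time: 15.6
tcp_pos: [597.6, 325.2, 104.5]
tool_rot: [0.69, 0.724, 0.0, 0.0]
contact_force: [-1.3, 0.5, -1.4]
grip_width: 0.602
gripper_force: 25.0
```

```bash
python3 -c "
from h import *
for i in range(5): view('side')
plan(596.2,326.8,40,3); print(env.get_obs()['contact_force'],env.get_obs()['grip_width'])"
```

```text
tcp [593.2 328.2 104. ] cur yaw 3.1 shift [-1.6  3.  64. ] rot [-0.09 -0.03  0.12] q7 -0.8 t 15.85
[ 0.36229251  0.35278531 -1.04075242] 0.6067932772229083
```

Call:
servo_tool(increments=[-1,3,20,0,0,0,170,-1,3,40,0,0,0,170,-1,3,55,0,0,0,170,-1,3,60,0,0,0,170,-1,3,62,0,0,0,170,-1,3,63,0,0,0,170,-1,3,63,0,0,0,170])

```text
time: 16.73
tcp_pos: [598.7, 326.1, 41.4]
tool_rot: [0.689, 0.725, 0.0, 0.0]
contact_force: [1.0, -0.5, -1.4]
grip_width: 0.611
gripper_force: 25.0
```

Call:
servo_tool(increments=[0,0,0.7,0,0,0,170,0,0,1,0,0,0,170,0,0,1,0,0,0,170])

```text
time: 17.1
tcp_pos: [598.6, 326.0, 40.3]
tool_rot: [0.689, 0.725, 0.0, 0.0]
contact_force: [0.0, -0.3, 0.9]
grip_width: 0.604
gripper_force: 25.0
```

Call:
servo_tool(increments=[0,0,0.5,0,0,0,170,0,0,0.5,0,0,0,170])

```text
time: 17.35
tcp_pos: [598.6, 326.0, 40.3]
tool_rot: [0.689, 0.725, 0.0, 0.0]
contact_force: [-1.9, -2.2, 5.2]
grip_width: 0.609
gripper_force: 25.0
```

Call:
servo_tool(increments=[0,0,0,0,0,0,140,0,0,0,0,0,0,90,0,0,0,0,0,0,40,0,0,0,0,0,0,0,0,0,-20,0,0,0,0,0,0,-60,0,0,0,0,0,0,-110,0,0,0,0,0,0,-160,0,0,0,0])

```text
time: 18.35
tcp_pos: [598.4, 326.2, 202.4]
tool_rot: [0.688, 0.725, 0.001, 0.0]
contact_force: [0.9, -0.8, 1.1]
grip_width: 0.999
gripper_force: 0.0
```

```bash
python3 -c "
from h import *
for i in range(4): view('side')
plan(422.2,-350.4,160,-3.2)"
```

```text
tcp [599.  326.4 201.8] cur yaw 3.0 shift [-666.7 -211.8   40.3] rot [ 0.19 -0.08  6.17] q7 -0.75 t 18.55
```

Call:
servo_tool(increments=[-30,-9,0,0,0,3,0,-85,-27,0,0,0,9,0,-142,-45,0,0,0,15,0,-200,-63,0,0,0,21,0,-258,-82,0,0,0,27,0,-316,-100,0,0,0,33,0,-374,-119,0,0,0,39,0,-430,-137,0,0,0,45,0])

```text
time: 19.55
tcp_pos: [482.2, -112.5, 198.6]
tool_rot: [0.914, 0.405, -0.001, -0.0]
contact_force: [0.2, -0.3, -0.1]
grip_width: 0.999
gripper_force: 0.0
```

```bash
python3 -c "
from h import *
for i in range(5): view('side')
plan(422.2,-350.4,160,-60)"
```

```text
tcp [ 483.5 -109.9  198.8] cur yaw -42.0 shift [-219.8  115.4   38.7] rot [-0.08  0.02 18.01] q7 -0.68 t 19.8
```

Call:
servo_tool(increments=[-30,16,0,0,0,3,0,-80,42,0,0,0,8,0,-130,68,0,0,0,13,0,-180,94,10,0,0,17,0,-212,111,25,0,0,18,0,-220,115,38,0,0,18,0,-220,115,38,0,0,18,0,-220,115,38,0,0,18,0])

```text
time: 20.8
tcp_pos: [423.5, -348.8, 161.6]
tool_rot: [0.965, 0.26, 0.0, -0.0]
contact_force: [0.5, 0.3, 0.6]
grip_width: 1.0
gripper_force: 0.0
```

```bash
python3 -c "
from h import *
for i in range(2): S=view('side')
W=view('wrist'); t=env.trace(W,'jar_green_mid')
print([(x['conf'],x['rect']) for x in t][:3])
q,e=fit([(W,t[0]['pixels'].astype(np.float32))],cyl(28,0,75),[422,-350,0],False); print(q,e)
f=W['frame'].copy()
for u in proj(W,place(cyl(28,75,75),q)): cv2.circle(f,(int(u[0]),int(u[1])),1,(255,0,255),-1)
cv2.imwrite('pics/g1.png',f[100:300,130:430].repeat(2,0).repeat(2,1))
plan(*q[:2],36,-60)"
```

```text
[(0.56, [281.7, 210.1, 67.0, 72.5])]
[ 421.6 -348.5    0. ] 0.049
tcp [ 422.9 -350.2  162. ] cur yaw -59.9 shift [ -0.3  -2.2 126. ] rot [ 0.05 -0.03  0.08] q7 -0.49 t 21.0
```

View pics/g1.png

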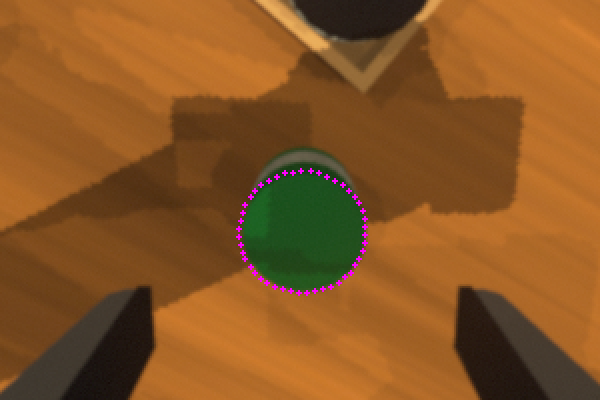

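The fitted rim (magenta) lies on the green lid, centred between the fingers, and the crate corner is clear.

Call:
servo_tool(increments=[0,-2,30,0,0,0,0,0,-2,65,0,0,0,0,0,-2,95,0,0,0,0,0,-2,117,0,0,0,0,0,-2,126,0,0,0,0,0,-2,126,0,0,0,0])

```text
time: 21.75
tcp_pos: [421.2, -349.1, 35.4]
tool_rot: [0.966, 0.259, -0.0, -0.0]
contact_force: [-0.2, 0.2, -0.3]
grip_width: 1.004
gripper_force: 0.0
```

Call:
servo_tool(increments=[0,0,0,0,0,0,80,0,0,0,0,0,0,120,0,0,0,0,0,0,170,0,0,0,0,0,0,170,0,0,0,0,0,0,170])

```text
time: 22.38
tcp_pos: [421.3, -349.6, 35.7]
tool_rot: [0.966, 0.259, 0.0, 0.0]
contact_force: [0.8, 0.2, 3.3]
grip_width: 0.603
gripper_force: 25.0
```

Call:
servo_tool(increments=[0,0,-8,0,0,0,170,0,0,-25,0,0,0,170,0,0,-50,0,0,0,170,0,0,-85,0,0,0,170,0,0,-120,0,0,0,170,0,0,-150,0,0,0,170,0,0,-160,0,0,0,170,0,0,-160,0,0,0,170])

```text
time: 23.38
tcp_pos: [421.0, -349.3, 195.8]
tool_rot: [0.966, 0.259, 0.0, 0.0]
contact_force: [-0.1, -0.9, -3.0]
grip_width: 0.604
gripper_force: 25.0
```

```bash
python3 -c "
from h import *
for i in range(4): S=view('side')
plan(562.9,-36,200,-3.2)"
```

```text
tcp [ 420.3 -348.7  194. ] cur yaw -60.0 shift [ 279.7 -199.7   -5.8] rot [-1.500e-01 -2.000e-02 -5.682e+01] q7 -0.48 t 23.575
```

Call:
servo_tool(increments=[15,-10,-5,0,0,-3,170,50,-35,-5,0,0,-9,170,90,-64,-5,0,0,-17,170,130,-93,-5,0,0,-25,170,170,-121,-5,0,0,-33,170,210,-150,-5,0,0,-41,170,248,-177,-5,0,0,-50,170,275,-196,-5,0,0,-56,170])

```text
time: 24.58
tcp_pos: [561.8, -38.0, 200.5]
tool_rot: [0.728, 0.685, 0.0, -0.0]
contact_force: [0.2, -1.0, -1.7]
grip_width: 0.606
gripper_force: 25.0
```

Call:
servo_tool(increments=[5,-3,0,0,0,-1,170,5,-3,0,0,0,-1,170])

```text
time: 24.82
tcp_pos: [558.0, -36.4, 200.1]
tool_rot: [0.725, 0.689, -0.0, -0.0]
contact_force: [-1.4, -0.2, -1.5]
grip_width: 0.603
gripper_force: 25.0
```

```bash
python3 -c "
from h import *
for i in range(4): S=view('side')
plan(562.9,-36,40,-3.2)"
```

```text
tcp [558.4 -38.2 200.4] cur yaw -3.1 shift [  2.6   4.4 160.4] rot [-0.01  0.04  0.05] q7 -0.24 t 25.025
```

Call:
servo_tool(increments=[2,4,25,0,0,0,170,2,4,60,0,0,0,170,2,4,95,0,0,0,170,2,4,125,0,0,0,170,2,4,147,0,0,0,170,2,4,156,0,0,0,170,2,4,159,0,0,0,170,2,4,159,0,0,0,170])

```text
time: 26.02
tcp_pos: [563.3, -35.3, 42.0]
tool_rot: [0.726, 0.688, 0.0, 0.0]
contact_force: [-0.3, -0.4, -1.6]
grip_width: 0.607
gripper_force: 25.0
```

Call:
servo_tool(increments=[0,0,0.8,0,0,0,170,0,0,1.2,0,0,0,170,0,0,1.2,0,0,0,170])

```text
time: 26.4
tcp_pos: [562.9, -35.1, 40.4]
tool_rot: [0.726, 0.688, 0.0, 0.0]
contact_force: [0.5, 0.3, -2.1]
grip_width: 0.609
gripper_force: 25.0
```

Call:
servo_tool(increments=[0,0,0.7,0,0,0,170,0,0,0.7,0,0,0,170,0,0,0.7,0,0,0,170])

```text
time: 26.78
tcp_pos: [562.9, -35.2, 39.8]
tool_rot: [0.726, 0.688, 0.0, 0.0]
contact_force: [-1.4, -0.8, 4.0]
grip_width: 0.606
gripper_force: 25.0
```

Call:
servo_tool(increments=[0,0,0,0,0,0,140,0,0,0,0,0,0,90,0,0,0,0,0,0,40,0,0,0,0,0,0,0,0,0,-20,0,0,0,0,0,0,-60,0,0,0,0,0,0,-100,0,0,0,0,0,0,-100,0,0,0,0])

```text
time: 27.78
tcp_pos: [565.5, -34.9, 144.0]
tool_rot: [0.725, 0.688, 0.003, 0.003]
contact_force: [0.6, -0.2, -0.8]
grip_width: 0.999
gripper_force: 0.0
```

```bash
python3 -c "
from h import *
for i in range(4): view('side')
plan(438,97.7,130,-9.5)"
```

```text
tcp [562.1 -35.2 138.9] cur yaw -3.0 shift [ 126.2 -130.9    9.1] rot [-0.08  0.01  6.47] q7 -0.28 t 27.975
```

Call:
servo_tool(increments=[20,-21,0,0,0,1,0,55,-57,0,0,0,3,0,92,-96,0,0,0,5,0,118,-123,0,0,0,6.5,0,126,-131,5,0,0,6.5,0,126,-131,9,0,0,6.5,0,126,-131,9,0,0,6.5,0])

```text
time: 28.85
tcp_pos: [439.2, 96.5, 129.8]
tool_rot: [0.764, 0.645, -0.0, -0.0]
contact_force: [-0.5, 1.0, 0.1]
grip_width: 1.0
gripper_force: 0.0
```

```bash
python3 -c "
from h import *
for i in range(2): S=view('side')
W=view('wrist'); t=env.trace(W,'pastel_box_mid')
print([(x['conf'],x['rect']) for x in t][:3])
q,e=fit([(W,t[0]['pixels'].astype(np.float32))],box(66,42,0,50),[438,97.7,-.16],True); print(q,e)
f=W['frame'].copy()
cv2.polylines(f,[np.round(proj(W,place(box(66,42,50,50)[::2][[0,1,3,2]],np.r_[q[:2],np.radians(q[2])]))).astype(np.int32)],True,(255,0,255),1)
cv2.imwrite('pics/b1.png',cv2.resize(f[80:320,110:450],None,fx=2,fy=2))
plan(*q[:2],18,q[2])"
```

```text
[(0.83, [281.1, 211.9, 71.5, 56.9])]
[437.5 100.1  -9.9] 0.036
tcp [439.2  97.  130.3] cur yaw -9.6 shift [  2.8  -2.2 112.3] rot [-0.01 -0.01  0.29] q7 -0.67 t 29.05
```

View pics/b1.png

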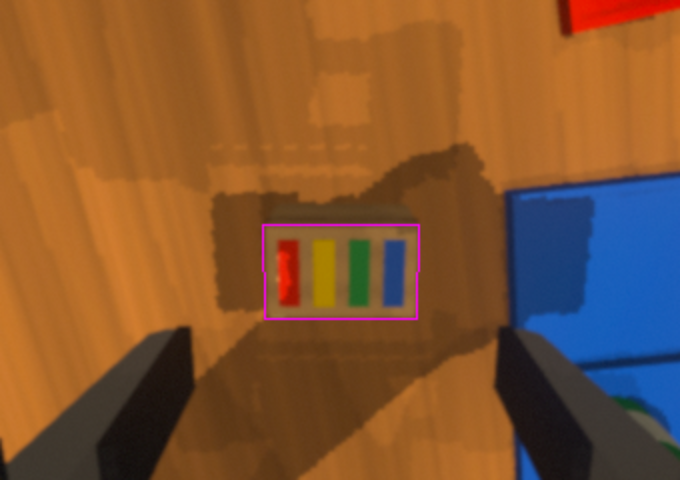

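The fitted box outline (magenta) matches the box at (341,272), its long side along the fingers' closing line.

Call:
servo_tool(increments=[2,-2,30,0,0,0,0,2,-2,60,0,0,0,0,2,-2,88,0,0,0,0,2,-2,106,0,0,0,0,2,-2,112,0,0,0,0,2,-2,112,0,0,0,0])

```text
time: 29.8
tcp_pos: [437.2, 99.9, 18.5]
tool_rot: [0.763, 0.646, -0.0, -0.0]
contact_force: [-0.5, 0.1, -0.1]
grip_width: 1.001
gripper_force: 0.0
```

Call:
servo_tool(increments=[0,0,0,0,0,0,60,0,0,0,0,0,0,90,0,0,0,0,0,0,150,0,0,0,0,0,0,150,0,0,0,0,0,0,150])

```text
time: 30.42
tcp_pos: [437.5, 99.9, 19.0]
tool_rot: [0.763, 0.646, 0.0, 0.0]
contact_force: [-1.0, -0.9, 5.7]
grip_width: 0.722
gripper_force: 25.0
```

Call:
servo_tool(increments=[0,0,-8,0,0,0,150,0,0,-25,0,0,0,150,0,0,-50,0,0,0,150,0,0,-75,0,0,0,150,0,0,-85,0,0,0,150,0,0,-85,0,0,0,150])

```text
time: 31.18
tcp_pos: [437.4, 99.8, 104.2]
tool_rot: [0.763, 0.646, 0.001, 0.001]
contact_force: [-0.4, -0.4, -1.2]
grip_width: 0.716
gripper_force: 25.0
```

```bash
python3 -c "
from h import *
for i in range(4): S=view('side')
plan(568.3,60.5,105,-3.2)"
```

```text
tcp [436.3  99.8 102.7] cur yaw -9.5 shift [-16.9 136.6  -2.5] rot [-0.1   0.02 -6.32] q7 -0.72 t 31.375
```

Call:
servo_tool(increments=[-3,25,0,0,0,-1,150,-8,65,0,0,0,-3,150,-13,105,0,0,0,-5,150,-16,130,0,0,0,-6,150,-17,137,0,0,0,-6,150,-17,137,10,0,0,-6,150,-17,137,30,0,0,-6,150,-17,137,45,0,0,-6,150])

```text
time: 32.38
tcp_pos: [567.6, 60.7, 56.6]
tool_rot: [0.728, 0.685, -0.001, -0.001]
contact_force: [0.3, -0.4, -0.5]
grip_width: 0.719
gripper_force: 25.0
```

```bash
python3 -c "
from h import *
for i in range(4): S=view('side')
plan(568.3,60.5,22.5,-3.2)"
```

```text
tcp [568.8  60.8  58. ] cur yaw -3.5 shift [-0.3 -0.5 35.5] rot [-0.06  0.   -0.3 ] q7 -0.54 t 32.575
```

Call:
servo_tool(increments=[0,0,15,0,0,0,150,0,0,27,0,0,0,150,0,0,32,0,0,0,150,0,0,33.5,0,0,0,150,0,0,33.5,0,0,0,150])

```text
time: 33.2
tcp_pos: [569.4, 60.5, 25.0]
tool_rot: [0.729, 0.685, 0.0, 0.0]
contact_force: [0.7, 0.3, -2.1]
grip_width: 0.714
gripper_force: 25.0
```

Call:
servo_tool(increments=[0,0,0.7,0,0,0,150,0,0,1,0,0,0,150,0,0,1,0,0,0,150])

```text
time: 33.58
tcp_pos: [569.3, 60.5, 24.1]
tool_rot: [0.729, 0.685, 0.0, 0.0]
contact_force: [-0.6, 0.2, -1.6]
grip_width: 0.715
gripper_force: 25.0
```

Call:
servo_tool(increments=[0,0,0.8,0,0,0,150,0,0,1,0,0,0,150,0,0,1,0,0,0,150])

```text
time: 33.95
tcp_pos: [569.3, 60.5, 23.1]
tool_rot: [0.729, 0.685, -0.0, 0.0]
contact_force: [-0.9, 0.2, -0.1]
grip_width: 0.719
gripper_force: 25.0
```

Call:
servo_tool(increments=[0,0,0.5,0,0,0,150,0,0,0.5,0,0,0,150,0,0,0.5,0,0,0,150])

```text
time: 34.33
tcp_pos: [569.3, 60.5, 23.0]
tool_rot: [0.729, 0.685, -0.0, 0.0]
contact_force: [-2.0, -1.4, 5.7]
grip_width: 0.717
gripper_force: 25.0
```

Contact with the floor. Release, rise and clear away.

Call:
servo_tool(increments=[0,0,0,0,0,0,60,0,0,0,0,0,0,30,0,0,0,0,0,0,0,0,0,-20,0,0,0,0,0,0,-60,0,0,0,0,0,0,-110,0,0,0,0,0,0,-165,0,0,0,0,0,0,-200,0,0,0,0])

```text
time: 35.33
tcp_pos: [570.1, 61.0, 226.8]
tool_rot: [0.728, 0.685, 0.002, 0.001]
contact_force: [1.0, -0.1, -0.2]
grip_width: 1.003
gripper_force: 0.0
```

Call:
servo_tool(increments=[20,-25,0,0,0,0,0,40,-75,0,0,0,0,0,50,-120,0,0,0,0,0,55,-140,0,0,0,0,0,55,-140,0,0,0,0,0,55,-140,0,0,0,0,0])

```text
time: 36.08
tcp_pos: [434.6, 123.4, 223.0]
tool_rot: [0.729, 0.684, 0.001, 0.0]
contact_force: [-0.1, 0.4, 0.0]
grip_width: 0.998
gripper_force: 0.0
```

```bash
python3 - <<'E'
from h import *
for i in range(2): T=view('top')
S=view('side')
f=np.hstack([cv2.resize(T['frame'][150:300,110:420],None,fx=1.6,fy=1.6),cv2.resize(S['frame'][90:370,190:370],(154,240))])
g=cv2.resize(S['frame'][90:370,190:370],(360,560)); h=cv2.resize(T['frame'][150:300,110:420],(430,208)); h=np.vstack([h,np.zeros((352,430,3),np.uint8)])
cv2.imwrite('pics/end.png',np.hstack([h,g]))
for n,M in(('jar_blue_mid',(420.2,-129.6)),):
    t=env.trace(S,n)
    if t: print(fit([(S,t[0]['pixels'].astype(np.float32))],cyl(28,0,75),[*M,0],False))
E
```

```text
(array([ 420. , -128.1,    0. ]), np.float64(0.059))
```

View pics/end.png

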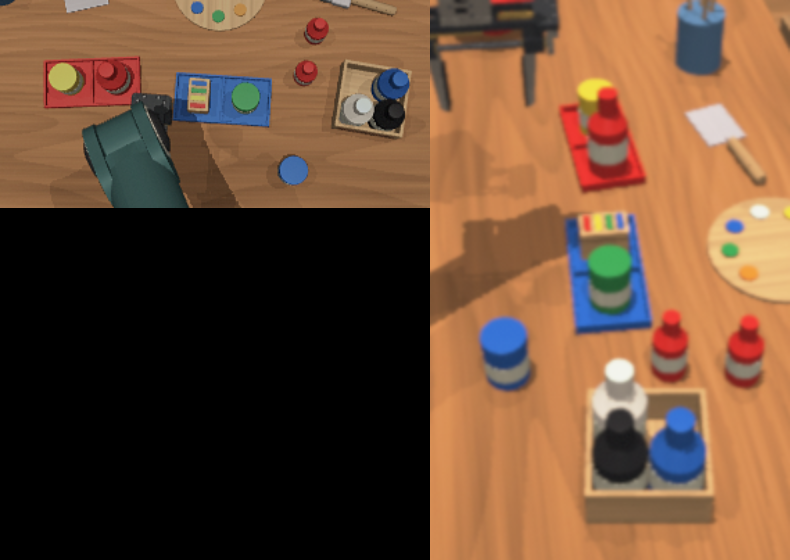

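All four things stand upright in their compartments. The other three bottles are still in the crate, and the blue jar hasn't moved.

```bash
python3 -c "
from cell import env
print(env.hand_in())"
```

```text
the job is handed in; nothing more can be done
None
```

Both kits are made up and the job is handed in after about 36 s: the red tray holds the red bottle and the yellow-lidded jar, and the blue tray holds the green-lidded jar and the pastel box. The last pictures showed all four upright, the other three bottles standing in the crate and the blue jar where it was. The hand-in gave no verdict.

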